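Make up the rear-hub and bottom-bracket kits

TASK

Make up two bicycle rebuild kits from the parts on the bench. In the long three-pocket tray put the small bearing in the smallest (end) pocket, the toothed cog in the largest (other end) pocket and the hub shell in the middle pocket; in the short two-pocket tray put the large bearing in the wider pocket and the spindle in the narrower one. Load each tray low parts first and its tall part (hub shell, spindle) last, leave every part upright or flat on the floor of its pocket, and do not knock over the paint jar.

Things in the scene. Friction and masses are not known exactly. Their poses are not given: they have to be found in the camera images.
- bearing_small: small ball bearing lying flat: steel ring, outside diameter 35, bore 15, height 11 mm, dark seal between the races. Origin at the centre of its underside, z up. Loose, about 45 g, on the bench.
- bearing_large: large ball bearing lying flat: steel ring, outside diameter 55, bore 30, height 13 mm, dark seal between the races. Origin at the centre of its underside, z up. Loose, about 115 g, on the bench.
- cog: dark steel sprocket with 13 teeth, lying flat, boss upward: toothed disc 57 mm across the tips (collides as a disc of diameter 56) and 4 mm thick, on it a round boss of diameter 34 mm reaching up to 18 mm above the underside. Grip the boss. Origin at the centre of the underside, z up. Loose, about 110 g.
- hub_shell: aluminium hub shell standing on end, 92 mm tall, round: foot diameter 44 (0 to 8 mm up), lower flange diameter 48 (8 to 14 mm), slim waist, upper flange diameter 44 (62 to 68 mm), and at the top a plain steel cylinder of diameter 34 from 68 to 92 mm, by which it is gripped. Origin at the centre of the underside, z along its axis, up. Loose, about 240 g.
- spindle: steel crank spindle standing on end, 115 mm tall: round foot diameter 36 (0 to 10 mm up), above it a plain tube of diameter 24 up to the top, open at the top. Origin at the centre of the underside, z along its axis, up. Loose, about 220 g.
- tray_long: long kit tray, grey floor with black walls, 108 mm (its x) by 208 mm (its y), fixed to the bench. Floor top 4 mm above the bench, walls and dividers 4 mm thick with tops 10 mm above the bench. Three pockets in a row along its y, each 100 mm along x inside: the smallest, 52 mm along y, centred at y = +74 mm; the middle one, 66 mm, centred at y = +11 mm; the largest, 74 mm, centred at y = -63 mm (all at x = 0). Origin under the tray's centre at bench height, z up.
- tray_short: short kit tray of the same make, 108 mm (its x) by 140 mm (its y), fixed to the bench. Floor top 4 mm and wall tops 10 mm above the bench, walls 4 mm thick. Two pockets in a row along its y, each 100 mm along x inside: the wider, 74 mm along y, centred at y = +29 mm; the narrower, 54 mm, centred at y = -39 mm (both at x = 0). Origin under the tray's centre at bench height, z up.
- paint_jar: small amber glass paint jar with a black cap, diameter 40, 55 mm tall, standing among the parts; not part of a kit. Origin at the centre of its underside, z up. Loose, about 110 g.
There are look-alikes about, which are no part of the job. Leave any green look-alike of the bearing_large alone.

How it is judged:
By the outcome, as a careful person would: the job done as asked, in the order asked, and still so for the second after the job is handed in, with the robot touching nothing.
It also fails if it takes over 115 s, if anything falls off the work surface, if the arm or the gripper's body presses on something with over 40 N, if the wrist force passes 120 N, or if a joint passes its speed limit or range.

ROBOT

A 6-joint arm with a two-finger parallel gripper is mounted at the origin on the work surface. World frame = base frame: x ahead of the robot, y to its left, z up, the work surface at z = 0. Lengths are in m, angles in rad, forces in N, time in s.
With the tool pointing down it reaches from about 0.35 to 0.975 m from the base axis. Payload 4.9 kg.
Tool frame: the origin (TCP) lies between the finger pads; the fingertips stand 22 mm ahead of it and the grasp point (between the pads) lies 3 mm ahead of it; z points along the fingers, y is the line along which they close (so a half turn about z gives the same grasp; the last joint's range is limited). The gripper opens to 85 mm and grips with 20 to 120 N. Pads are 22 mm wide; open, the fingers measure 114 mm over their backs; the gripper's body (76 mm by 85 mm) begins 54 mm behind the grasp point. The pads swing forward as they close: fully open they stand 13 mm farther back than shut.
Start: joints at [1.217, 0.053, 1.613, -0, 1.476, -0.119], TCP at [0.145, 0.608, 0.253] pointing down, gripper open.
Joint ranges: [-3.01, 3.01], [-1.01, 2.22], [0.06, 2.58], [-1.02, 4.17], [0.09, 2.62], [-3.14, 3.14]. Speed limits (rad/s): [2.57, 2.57, 3.14, 3.14, 3.14, 3.14].

INTERFACE

Orientations are given as [roll, pitch, yaw] about the fixed x, y, z axes, in that order (R = Rz(yaw) Ry(pitch) Rx(roll)).
In Python, from rig import ctrl gives the robot as it stands.
- The arm moves only by the shell command python3 -m inch 'ROWS' [FORCE]. ROWS is JSON, a list of rows, each a list of 7 numbers: the turn, a rotation vector about the tool's x, y, z in rad, then the shift along the tool's x, y, z in cm, then the opening, from 0 (shut) to 1 (fully open). A call has exactly 8 rows; each row shifts and turns the commanded pose from where the row before left it, along the tool's axes as they then stand; what a row does not reach is not made up. A row lasts 1/12 s, in which the tool goes at most 41.7 mm and 7.16 degrees, less where a joint would pass 70% of its speed; a pose out of reach is approached as far as the arm can. A call is refused whole if a number of a shift passes 4.17 or a number of a turn 0.125, either way. A call with a gripper value outside its range is refused whole. The fingers move at their own pace and stop on an object; FORCE is the grip in N (left out, the last holds). Time passes only in rows, so rows that do not move let the fingers close, or fill a call up. It gives the time, the measured TCP pose, the force, the opening and the grip force at its end, in the units of the state.
- ctrl.sense(): the state, without advancing time (a new reading comes with each control period).
- ctrl.camera(name): name is "side" or "top"; returns (picture, depth): 384x512x3 uint8, blue, green, red; 384x512 float32, m along the optical axis (not along the pixel's ray), 0 where there is no reading.
- ctrl.camera_info(name): a dict with "mtx" (3x3 intrinsics, pixels), "k1" (the pictures are not rectified: a ray, as slopes to the right and down, at radius r is drawn at 1 + k1 r^2 times it, then the intrinsics apply), "origin" and "orientation" of the camera in the world. Camera axes: x right, y down, z forward; pixel columns grow to the right and rows downward; lengths in m; the calibration is good to about 2 mm. A picture is of the moment at which its call begins. camera_info takes no time and is no camera call.
- ctrl.sign_off(): hands the job in; it is judged then, once.
The state is a dict: "t": time; "joints": joint angles; "joint_velocities": joint speeds; "joint_torque": joint torques, N m; "position": TCP position; "eef_rot": TCP orientation; "ft_force": force on the tool from outside, world axes, zero at the start; "ft_torque": the same for the moment, N m; "gripper_width": opening from 0.0 (shut) to 1.0 (fully open); "grip_force": force on a finger pad.
Only numpy, scipy, OpenCV 4.12 (cv2) and the standard library are available. Lean on these libraries where they do the work, as an engineer would, in place of code of your own. Each camera call takes 0.05 s, during which the arm holds its last target. There are 200 camera calls.

## Working session

There is one attempt and no reset: what is moved stays moved. The work goes in short steps, Python scripts to look and compute and a shell command to move; the robot and the scene stay as the last step left them, time stands still between calls to the robot, and variables do not carry over. Pictures are saved under pics/ and viewed, at most 14 in all, crops included, and the job is handed in when it is done.

```bash
ls; mkdir -p pics
python3 - <<'E'
from rig import ctrl
import cv2
print(ctrl.sense())
for n in("top","side"):
    p,d=ctrl.camera(n); cv2.imwrite(f"pics/{n}0.png",p); 
    import numpy as np
    np.save(f"pics/{n}0.npy",d); print(n,ctrl.camera_info(n))
E
```

```text
pics
{'t': 0.0, 'joints': array([ 1.21700448e+00,  5.33541772e-02,  1.61427271e+00,  3.37969648e-05,
        1.47600712e+00, -1.19003571e-01]), 'joint_velocities': array([ 0.00138481, -0.00044571, -0.00085441,  0.00017529,  0.00094452,
        0.00031169]), 'joint_torque': array([ 1.17150153e-04, -3.93675900e+01, -3.70179999e+01, -3.60272554e-05,
        7.06032763e-03, -5.71682392e-06]), 'position': array([0.14519249, 0.60731516, 0.25207735]), 'eef_rot': array([-3.13956973e+00, -2.75756359e-04,  2.90680086e+00]), 'ft_force': array([ 0.47287099, -0.21683698,  0.26912379]), 'ft_torque': array([0.00514312, 0.0167021 , 0.02097856]), 'grip_force': 0.0, 'gripper_width': 0.9999791983009519}
top {'mtx': array([[441.70546413,   0.        , 258.6464262 ],
       [  0.        , 441.70546413, 191.94222014],
       [  0.        ,   0.        ,   1.        ]]), 'k1': -0.05931279844467016, 'origin': array([ 0.39831092, -0.03873425,  1.15255099]), 'orientation': array([-3.07733446,  0.00370953, -1.55291089])}
side {'mtx': array([[495.34911328,   0.        , 254.82980131],
       [  0.        , 495.34911328, 180.2157621 ],
       [  0.        ,   0.        ,   1.        ]]), 'k1': -0.007699818971891469, 'origin': array([ 0.45234768, -1.06247052,  0.98425018]), 'orientation': array([-2.32997287, -0.01612708, -0.02094851])}
```

View pics/top0.png

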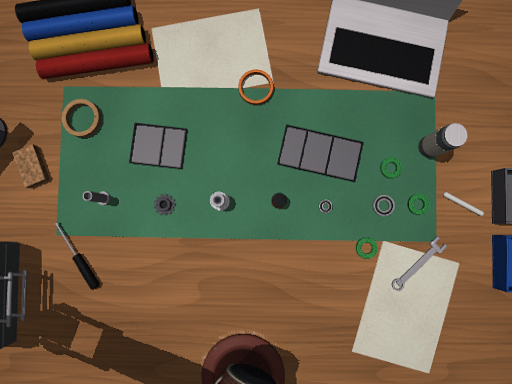

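View pics/side0.png

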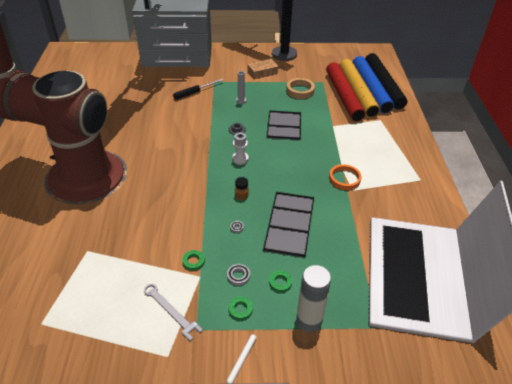

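The top view shows, on the mat, the spindle (97,197), cog (165,204), hub (220,200), jar (280,201), small bearing (326,206), large bearing (384,205) and green decoys at (391,168), (418,204) and (366,247). The short tray is at (158,146) and the long one at (320,153). The side view shows the same row, from the spindle (241,88) to the large bearing (238,274), with the trays at (285,125) and (290,224).

```bash
cat > h.py <<'E'
import numpy as np, cv2
from scipy.spatial.transform import Rotation as R
from rig import ctrl
I={n:ctrl.camera_info(n) for n in("top","side")}
def rays(n,uv):
    i=I[n]; k=i["k1"]; uv=np.asarray(uv,float).reshape(-1,2)
    D=np.array([k,0,0,0,0.])
    s=cv2.undistortPoints(uv[:,None],i["mtx"],D)[:,0]
    return i["origin"],R.from_euler("xyz",i["orientation"]).apply(np.c_[s,np.ones(len(s))])
def plane(n,uv,z):
    o,d=rays(n,uv); return o+d*((z-o[2])/d[:,2])[:,None]
def cloud(n,d):
    v,u=np.indices(d.shape); o,r=rays(n,np.c_[u.ravel(),v.ravel()])
    P=o+r*d.ravel()[:,None]; return P.reshape(*d.shape,3)
def proj(n,P):
    i=I[n]; q=R.from_euler("xyz",i["orientation"]).inv().apply(np.atleast_2d(P)-i["origin"])
    s=q[:,:2]/q[:,2:]; s*=1+i["k1"]*(s**2).sum(1,keepdims=True)
    return s@i["mtx"][:2,:2].T+i["mtx"][:2,2]
def tri(uvt,uvs):
    o1,d1=rays("top",uvt); o2,d2=rays("side",uvs)
    A=np.c_[d1[0],-d2[0]]; t=np.linalg.lstsq(A,o2-o1,rcond=None)[0]
    a,b=o1+d1[0]*t[0],o2+d2[0]*t[1]; return (a+b)/2,np.linalg.norm(a-b)
def objmask(p):
    h=cv2.cvtColor(p,cv2.COLOR_BGR2HSV)
    mat=cv2.inRange(h,(65,90,40),(90,255,130))
    return cv2.bitwise_not(mat)
E
python3 - <<'E'
from h import *
for n,roi in(("top",(68,95,362,140)),("side",(215,85,135,230))):
    p=cv2.imread(f"pics/{n}0.png"); d=np.load(f"pics/{n}0.npy"); C=cloud(n,d)
    m=objmask(p); x,y,w,h=roi; k=np.zeros_like(m); k[y:y+h,x:x+w]=m[y:y+h,x:x+w]
    c,_=cv2.findContours(k,cv2.RETR_EXTERNAL,cv2.CHAIN_APPROX_NONE)
    mm=m==0; mm[:y]=0; mm[y+h:]=0; mm[:,:x]=0;mm[:,x+w:]=0
    print(n,"mat z",np.percentile(C[mm][:,2],[5,50,95]))
    for q in c:
        if cv2.contourArea(q)<40: continue
        f=np.zeros_like(m); cv2.drawContours(f,[q],-1,255,-1); P=C[(f>0)&(d>0)]
        z=np.percentile(P[:,2],[50,90,99]); T=P[P[:,2]>z[1]-.004]
        r=cv2.minAreaRect(q)
        print(cv2.boundingRect(q),np.round(r[0],1),np.round(r[1],1),round(r[2]),"z",np.round(z,4),"top c",np.round(T.mean(0),4),"ext",np.round(np.ptp(T,0),3))
E
```

```text
top mat z [-0.00337058  0.00023471  0.00425832]
(319, 199, 14, 15) [325.5 206. ] [14. 13.] 90 z [0.0091 0.0125 0.0146] top c [ 0.4396 -0.2059  0.0109] ext [0.034 0.031 0.006]
(373, 195, 22, 22) [383.5 205.5] [21. 21.] 90 z [0.0102 0.0143 0.0163] top c [ 0.444  -0.357   0.0128] ext [0.052 0.051 0.009]
(271, 193, 16, 16) [278.5 200.5] [15. 15.] 90 z [0.0537 0.0567 0.0589] top c [ 0.4507 -0.0842  0.055 ] ext [0.033 0.035 0.008]
(153, 193, 23, 23) [163.8 204.3] [21.2 21.9] 45 z [0.0043 0.0176 0.0212] top c [0.4364 0.213  0.0176] ext [0.031 0.032 0.008]
(209, 191, 22, 20) [219.  200.5] [20.5 19.1] 45 z [0.0704 0.0933 0.0955] top c [0.4476 0.0665 0.0922] ext [0.032 0.032 0.008]
(82, 191, 29, 15) [ 96. 198.] [14. 28.] 90 z [0.0521 0.1123 0.1159] top c [0.4494 0.3738 0.1131] ext [0.022 0.024 0.008]
(418, 134, 12, 24) [423.5 145.5] [23. 11.] 90 z [0.037  0.0721 0.087 ] top c [ 0.6001 -0.4516  0.0779] ext [0.035 0.007 0.021]
(277, 125, 87, 57) [320.1 152.9] [80.  40.9] 13 z [0.0041 0.0089 0.0128] top c [ 0.5791 -0.1887  0.0076] ext [0.143 0.225 0.01 ]
(129, 123, 59, 46) [158.  145.4] [54.4 40.9] 7 z [0.0039 0.0087 0.013 ] top c [0.5905 0.2334 0.0075] ext [0.118 0.148 0.011]
(68, 98, 34, 40) [ 84.5 117.5] [39. 33.] 90 z [0.0042 0.0253 0.0285] top c [0.6589 0.427  0.0245] ext [0.099 0.085 0.01 ]
(241, 95, 31, 10) [256.   99.5] [ 9. 30.] 90 z [0.0158 0.0206 0.0228] top c [ 0.713  -0.0183  0.0192] ext [0.023 0.073 0.008]
side mat z [-0.00350461  0.00030625  0.01056928]
(215, 85, 135, 230) [282.  199.5] [134. 229.] 0 z [0.0005 0.012  0.1688] top c [ 0.5621 -0.1932  0.0598] ext [0.409 0.973 0.165]
```

Run:
```python
from h import *
G={"sb":(.4396,-.2059,.011,.0175),"lb":(.444,-.357,.013,.0275),"cog":(.4364,.213,.018,.017),"hub":(.4476,.0665,.092,.017),"sp":(.4494,.3738,.115,.012),"jar":(.4507,-.0842,.055,.02)}
Cl={n:cloud(n,np.load(f"pics/{n}0.npy")) for n in("top","side")}
for k,(x,y,z,r) in G.items():
    for n,C in Cl.items():
        m=(np.hypot(C[...,0]-x,C[...,1]-y)<r+.012)&(abs(C[...,2]-z)<.004)
        P=C[m]; c,_=cv2.minEnclosingCircle(P[:,:2].astype(np.float32))
        print(k,n,len(P),np.round(np.median(P[:,2]),4),"mean",np.round(P.mean(0)[:2],4),"mid",np.round(c,4))
# trays: outer wall rectangle on z=.01, both views
for nm,c0 in(("long",(.579,-.189)),("short",(.590,.233))):
    for n,C in Cl.items():
        p=cv2.imread(f"pics/{n}0.png"); m=objmask(p)
        m[np.hypot(C[...,0]-c0[0],C[...,1]-c0[1])>.125]=0; m[C[...,2]>.03]=0
        nn,l,s,_=cv2.connectedComponentsWithStats(m); i=1+s[1:,4].argmax(); f=(l==i).astype(np.uint8)
        q=max(cv2.findContours(f,cv2.RETR_EXTERNAL,cv2.CHAIN_APPROX_NONE)[0],key=cv2.contourArea)
        W=plane(n,q[:,0],.010)[:,:2].astype(np.float32); r=cv2.minAreaRect(W*1000)
        F=C[(f>0)]; print(nm,n,np.round(r,1) if 0 else r,"z floor/wall",np.round(np.percentile(F[:,2],[30,50,95]),4))
p=cv2.imread("pics/top0.png")
a=cv2.resize(p[115:190,270:370],None,fx=4,fy=4,interpolation=2); b=cv2.resize(p[115:190,115:200],None,fx=4,fy=4,interpolation=2)
cv2.imwrite("pics/c1.png",np.hstack([b,a]))
```

```text
sb top 103 0.0102 mean [ 0.4392 -0.2056] mid [ 0.4396 -0.2059]
sb side 94 0.0098 mean [ 0.437  -0.2094] mid [ 0.4376 -0.2089]
lb top 223 0.0122 mean [ 0.4438 -0.3574] mid [ 0.4443 -0.3578]
lb side 253 0.0119 mean [ 0.4421 -0.3612] mid [ 0.4429 -0.3604]
cog top 79 0.0174 mean [0.4367 0.2129] mid [0.4369 0.2139]
cog side 34 0.0158 mean [0.4363 0.2093] mid [0.4374 0.2098]
hub top 143 0.0917 mean [0.4476 0.0665] mid [0.4473 0.0665]
hub side 70 0.091 mean [0.4456 0.0624] mid [0.4445 0.0615]
sp top 43 0.1136 mean [0.4494 0.3731] mid [0.45   0.3736]
sp side 19 0.1137 mean [0.4489 0.3706] mid [0.4492 0.3727]
jar top 157 0.0546 mean [ 0.4514 -0.0841] mid [ 0.4521 -0.0842]
jar side 97 0.054 mean [ 0.4494 -0.0879] mid [ 0.4498 -0.0876]
long top ((576.8578491210938, -191.39805603027344), (208.29672241210938, 107.8999252319336), 78.2371826171875) z floor/wall [0.0029 0.0041 0.0106]
long side ((576.162841796875, -207.0123291015625), (237.74981689453125, 247.17776489257812), 79.8420639038086) z floor/wall [0.0001 0.0017 0.0087]
short top ((589.601806640625, 232.91317749023438), (142.9307861328125, 108.22845458984375), 84.22073364257812) z floor/wall [0.0026 0.0039 0.0102]
short side ((588.21533203125, 218.88784790039062), (248.58583068847656, 243.82948303222656), 46.18573760986328) z floor/wall [-0.0007  0.0008  0.0079]
```

View pics/c1.png

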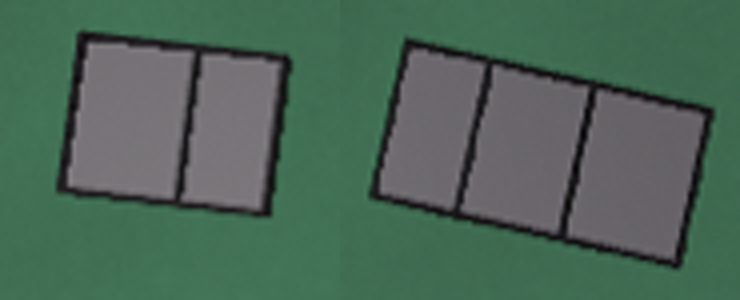

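The crop shows that both trays have their wide/small order as needed: the long tray's small pocket is at the left (+y), and the short tray's wider pocket is also at the left (+y). I'll turn the wrist first.

```bash
cat >> h.py <<'E'
def go(x,y,z=None,yaw=None):
    "what is left to do in tool axes: turn about tool z (rad), shifts in cm"
    s=ctrl.sense(); p=s["position"]; M=R.from_euler("xyz",s["eef_rot"])
    d=np.array([x,y,p[2] if z is None else z])-p; psi=s["eef_rot"][2]
    print("t",round(s["t"],1),"at",p.round(4),"rpy",s["eef_rot"].round(3),"f",s["ft_force"].round(1),"w",round(s["gripper_width"],3),"g",round(s["grip_force"],1))
    print("  shift now cm",(M.inv().apply(d)*100).round(2))
    if yaw is not None:
        print("  turn",round((psi-yaw+np.pi)%(2*np.pi)-np.pi,3),"after it cm",((R.from_euler("xyz",[np.pi,0,yaw]).inv().apply(d))*100).round(2))
E
python3 -m inch '[[0,0,0.12,0,0,0,0.75],[0,0,0.12,0,0,0,0.75],[0,0,0.12,0,0,0,0.75],[0,0,0.12,0,0,0,0.75],[0,0,0.12,0,0,0,0.75],[0,0,0.12,0,0,0,0.75],[0,0,0.12,0,0,0,0.75],[0,0,0.12,0,0,0,0.75]]' 50
python3 -m inch '[[0,0,0.12,0,0,0,0.75],[0,0,0.12,0,0,0,0.75],[0,0,0.12,0,0,0,0.75],[0,0,0.12,0,0,0,0.75],[0,0,0.11,0,0,0,0.75],[0,0,0,0,0,0,0.75],[0,0,0,0,0,0,0.75],[0,0,0,0,0,0,0.75]]'
python3 -c "
from h import *
go(.436,.2115,.12,1.365)"
```

```text
t: 0.77
position: [0.1453, 0.6075, 0.2525]
eef_rot: [-3.141, 0.001, 1.941]
ft_force: [0.0, 0.5, -0.3]
gripper_width: 0.75
grip_force: 0.0
t: 1.43
position: [0.1453, 0.6077, 0.2529]
eef_rot: [-3.141, 0.001, 1.359]
ft_force: [-0.1, 0.6, 0.5]
gripper_width: 0.75
grip_force: 0.0
t 1.4 at [0.1453 0.6077 0.2529] rpy [-3.141e+00  1.000e-03  1.359e+00] f [-0.1  0.6  0.5] w 0.75 g 0.0
  shift now cm [-32.62  36.74  13.31]
  turn -0.006 after it cm [-32.84  36.55  13.29]
```

```bash
python3 -m inch '[[0,0,0,-2.1,2.3,0,0.75],[0,0,0,-2.1,2.3,0,0.75],[0,0,0,-2.1,2.3,0,0.75],[0,0,0,-2.1,2.3,0,0.75],[0,0,0,-2.1,2.3,0,0.75],[0,0,0,-2.1,2.3,0,0.75],[0,0,0,-2.1,2.3,0,0.75],[0,0,0,-2.1,2.3,0,0.75]]'
python3 -m inch '[[0,0,0,-2.1,2.3,0,0.75],[0,0,0,-2.1,2.3,0,0.75],[0,0,0,-2.1,2.3,2.5,0.75],[0,0,0,-2.1,2.3,2.5,0.75],[0,0,0,-2.1,2.3,2.5,0.75],[0,0,0,-2.1,2.3,2.5,0.75],[0,0,0,-2.1,2.3,2.5,0.75],[0,0,0,0,0,0,0.75]]'
python3 - <<'E'
from h import *
go(.436,.2115,.12,1.365)
p,d=ctrl.camera("side"); C=cloud("side",d); P=ctrl.sense()["position"]
near=(np.hypot(C[...,0]-P[0],C[...,1]-P[1])<.09)&(C[...,2]>.03)&(d>0)
z=C[near][:,2]; print("lowest",np.percentile(z,[.3,1,2,5]),near.sum())
L=C[near]; L=L[L[:,2]<np.percentile(z,2)+.005]
print(L.mean(0),L.min(0),L.max(0))
u,v=proj("side",P)[0].astype(int); print(u,v)
cv2.imwrite("pics/c2.png",cv2.resize(p[max(0,v-70):v+90,u-80:u+80],None,fx=3.5,fy=3.5,interpolation=2))
E
```

```text
t: 2.1
position: [0.2901, 0.4033, 0.2533]
eef_rot: [3.141, -0.0, 1.359]
ft_force: [1.6, 0.2, -0.5]
gripper_width: 0.755
grip_force: 0.0
t: 2.77
position: [0.4146, 0.2221, 0.1229]
eef_rot: [-3.135, 0.006, 1.354]
ft_force: [-0.8, -0.0, -0.3]
gripper_width: 0.75
grip_force: 0.0
t 2.8 at [0.4146 0.2221 0.1229] rpy [-3.135  0.006  1.354] f [-0.8 -0.  -0.3] w 0.75 g 0.0
  shift now cm [-0.58  2.32  0.28]
  turn -0.011 after it cm [-0.6   2.31  0.29]
lowest [0.1127377  0.12107056 0.13131539 0.1563518 ] 3076
[0.41747317 0.21343157 0.12354804] [0.37029992 0.19726403 0.10403304] [0.45979815 0.230759   0.13608012]
229 94
```

View pics/c2.png

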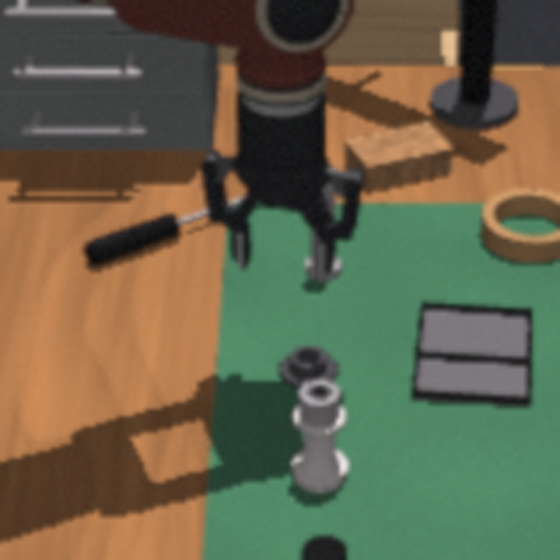

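The gripper hovers over the cog (crop 308,365), its lowest fingertip at about z 0.105–0.113 with the TCP at 0.123. So the tips are 10–19 mm ahead at this opening, never over 22. I'll centre it and lower onto the cog.

```bash
python3 -m inch '[[0,0,0,-0.3,1.2,0,0.75],[0,0,0,-0.3,1.1,0,0.75],[0,0,0,0,0,2,0.75],[0,0,0,0,0,2,0.75],[0,0,0,0,0,2,0.75],[0,0,0,0,0,0,0.75],[0,0,0,0,0,0,0.75],[0,0,0,0,0,0,0.75]]'
python3 - <<'E'
from h import *
go(.436,.2115,.027,1.365)
p,d=ctrl.camera("side"); P=ctrl.sense()["position"]
u,v=proj("side",P)[0].astype(int)
a=cv2.resize(p[v-60:v+40,u-50:u+50],None,fx=4,fy=4,interpolation=2)
q,d=ctrl.camera("top"); u,v=proj("top",P)[0].astype(int); print(u,v)
b=cv2.resize(q[v-50:v+50,u-50:u+50],None,fx=4,fy=4,interpolation=2)
cv2.imwrite("pics/c3.png",np.hstack([a,b]))
E
```

```text
t: 3.48
position: [0.4383, 0.2168, 0.0702]
eef_rot: [3.139, -0.001, 1.358]
ft_force: [0.1, 0.2, 0.2]
gripper_width: 0.754
grip_force: 0.0
t 3.5 at [0.4383 0.2168 0.0702] rpy [ 3.139e+00 -1.000e-03  1.358e+00] f [0.1 0.2 0.2] w 0.754 g 0.0
  shift now cm [-0.57 -0.12  4.32]
  turn -0.007 after it cm [-0.57 -0.11  4.32]
156 202
```

View pics/c3.png

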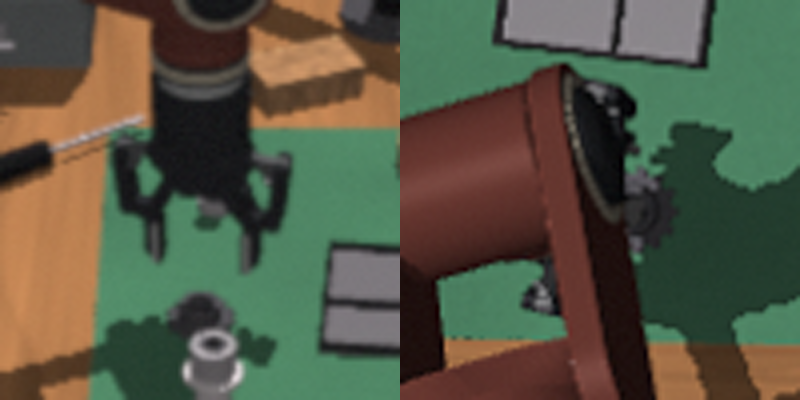

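The gripper straddles the cog from above; the fingertips (side crop 155,260 and 248,265) are level and the cog is centred between them. I'll go down and grip the boss.

```bash
python3 -m inch '[[0,0,0,-0.55,-0.1,0,0.75],[0,0,0,0,0,1.5,0.75],[0,0,0,0,0,1.5,0.75],[0,0,0,0,0,1.3,0.75],[0,0,0,0,0,0,0.75],[0,0,0,0,0,0,0.75],[0,0,0,0,0,0,0.3],[0,0,0,0,0,0,0.3]]' 50
python3 -m inch '[[0,0,0,0,0,0,0.2],[0,0,0,0,0,0,0.2],[0,0,0,0,0,0,0.2],[0,0,0,0,0,-1,0.2],[0,0,0,0,0,-2,0.2],[0,0,0,0,0,-2,0.2],[0,0,0,0,0,-2,0.2],[0,0,0,0,0,0,0.2]]'
python3 -c "
from h import *
go(.563,-.2548,None,1.365)"
```

```text
t: 4.25
position: [0.4357, 0.2111, 0.0267]
eef_rot: [3.139, -0.001, 1.357]
ft_force: [0.3, -0.1, 0.7]
gripper_width: 0.474
grip_force: 0.0
t: 4.92
position: [0.4375, 0.2118, 0.1001]
eef_rot: [3.134, -0.004, 1.357]
ft_force: [0.9, 0.5, 0.2]
gripper_width: 0.376
grip_force: 49.7
t 4.9 at [0.4375 0.2118 0.1001] rpy [ 3.134 -0.004  1.357] f [0.9 0.5 0.2] w 0.376 g 49.7
  shift now cm [-4.293e+01  2.216e+01 -1.000e-02]
  turn -0.008 after it cm [-43.11  21.82   0.  ]
```

```bash
python3 -m inch '[[0,0,0,-1.5,2.5,-2,0.2],[0,0,0,-2,2.5,-2,0.2],[0,0,0,-2.5,2.5,-1,0.2],[0,0,0,-2.8,2.5,0,0.2],[0,0,0,-2.8,2.5,0,0.2],[0,0,0,-2.8,2.5,0,0.2],[0,0,0,-2.8,2.5,0,0.2],[0,0,0,-2.8,2.5,0,0.2]]' 
python3 -m inch '[[0,0,0,-2.8,2,0,0.2],[0,0,0,-2.8,0,0,0.2],[0,0,0,-2.8,0,0,0.2],[0,0,0,-2.8,0,0,0.2],[0,0,0,-2.8,0,0,0.2],[0,0,0,-2.8,0,0,0.2],[0,0,0,-2.8,0,0,0.2],[0,0,0,0,0,0,0.2]]'
python3 -c "
from h import *
go(.563,-.2548,.031,1.365)"
```

```text
t: 5.58
position: [0.5876, -0.0288, 0.144]
eef_rot: [-3.14, -0.0, 1.357]
ft_force: [0.8, 0.2, -1.7]
gripper_width: 0.374
grip_force: 49.9
t: 6.25
position: [0.5641, -0.2269, 0.1441]
eef_rot: [-3.14, 0.002, 1.353]
ft_force: [0.0, 0.1, -1.2]
gripper_width: 0.37
grip_force: 50.0
t 6.2 at [ 0.5641 -0.2269  0.1441] rpy [-3.140e+00  2.000e-03  1.353e+00] f [ 0.   0.1 -1.2] w 0.37 g 50.0
  shift now cm [-2.73  0.52 11.32]
  turn -0.012 after it cm [-2.76  0.47 11.31]
```

```bash
python3 -m inch '[[0,0,0,-1.35,0.25,0,0.2],[0,0,-0.01,-1.35,0.25,0,0.2],[0,0,0,0,0,3,0.2],[0,0,0,0,0,3,0.2],[0,0,0,0,0,2,0.2],[0,0,0,0,0,0,0.2],[0,0,0,0,0,0,0.2],[0,0,0,0,0,0,0.2]]'
python3 - <<'E'
from h import *
go(.563,-.2548,.0315,1.365)
p,d=ctrl.camera("side"); q,_=ctrl.camera("top")
a=cv2.resize(p[150:310,190:350],(480,480),interpolation=2); b=cv2.resize(q[100:220,260:380],(480,480)[:2],interpolation=2)
cv2.imwrite("pics/c4.png",cv2.resize(np.hstack([a,b]),(800,400)))
E
```

```text
t: 6.92
position: [0.5656, -0.2505, 0.0665]
eef_rot: [3.14, 0.001, 1.367]
ft_force: [0.1, 0.2, 0.5]
gripper_width: 0.369
grip_force: 50.1
t 6.9 at [ 0.5656 -0.2505  0.0665] rpy [3.140e+00 1.000e-03 1.367e+00] f [0.1 0.2 0.5] w 0.369 g 50.1
  shift now cm [-0.47 -0.17  3.5 ]
  turn 0.002 after it cm [-0.48 -0.17  3.5 ]
```

View pics/c4.png

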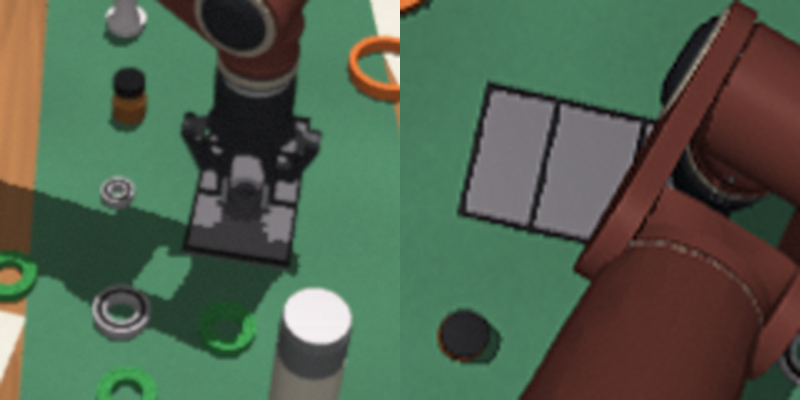

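The cog is held over the largest pocket (side crop 245,200). I'll lower and release.

```bash
python3 -m inch '[[0,0,0,-0.45,-0.15,1,0.2],[0,0,0,0,0,1,0.2],[0,0,0,0,0,1,0.2],[0,0,0,0,0,0.45,0.2],[0,0,0,0,0,0,0.2],[0,0,0,0,0,0,0.2],[0,0,0,0,0,0,0.2],[0,0,0,0,0,0,0.2]]' 
python3 -m inch '[[0,0,0,0,0,0,0.4],[0,0,0,0,0,0,0.6],[0,0,0,0,0,0,0.6],[0,0,0,0,0,0,0.6],[0,0,0,0,0,-2,0.6],[0,0,0,0,0,-2,0.6],[0,0,0,0,0,-2,0.6],[0,0,0,0,0,0,0.6]]' 
python3 -c "
from h import *
go(.438,-.2075,.025,1.365)"
```

```text
t: 7.68
position: [0.5616, -0.2543, 0.031]
eef_rot: [-3.139, -0.0, 1.367]
ft_force: [-3.7, 0.9, 6.8]
gripper_width: 0.368
grip_force: 52.5
t: 8.35
position: [0.565, -0.2559, 0.0956]
eef_rot: [3.134, 0.003, 1.367]
ft_force: [0.6, -0.1, 0.7]
gripper_width: 0.599
grip_force: 0.0
t 8.3 at [ 0.565  -0.2559  0.0956] rpy [3.134e+00 3.000e-03 1.367e+00] f [ 0.6 -0.1  0.7] w 0.599 g 0.0
  shift now cm [  2.19 -13.48   6.95]
  turn 0.002 after it cm [  2.14 -13.43   7.06]
```

```bash
python3 -m inch '[[0,0,0,0.4,-2.2,0,0.65],[0,0,0,0.4,-2.2,0,0.65],[0,0,0,0.4,-2.3,0,0.65],[0,0,0,0.4,-2.3,0,0.65],[0,0,0,0.3,-2.3,0,0.65],[0,0,0,0.3,-2.2,1.5,0.65],[0,0,0,0,0,1.5,0.65],[0,0,0,0,0,0,0.65]]'
python3 - <<'E'
from h import *
go(.4385,-.2075,.0235,1.365)
p,d=ctrl.camera("side"); q,_=ctrl.camera("top")
a=cv2.resize(p[150:310,190:350],(480,480),interpolation=2); b=cv2.resize(q[100:220,260:380],(480,480)[:2],interpolation=2)
cv2.imwrite("pics/c5.png",cv2.resize(np.hstack([a,b]),(800,400)))
E
```

```text
t: 9.02
position: [0.4314, -0.2035, 0.057]
eef_rot: [-3.136, -0.003, 1.366]
ft_force: [-0.8, 0.4, -1.1]
gripper_width: 0.649
grip_force: 0.0
t 9.0 at [ 0.4314 -0.2035  0.057 ] rpy [-3.136e+00 -3.000e-03  1.366e+00] f [-0.8  0.4 -1.1] w 0.649 g 0.0
  shift now cm [-0.25  0.8   3.35]
  turn 0.001 after it cm [-0.24  0.78  3.35]
```

View pics/c5.png

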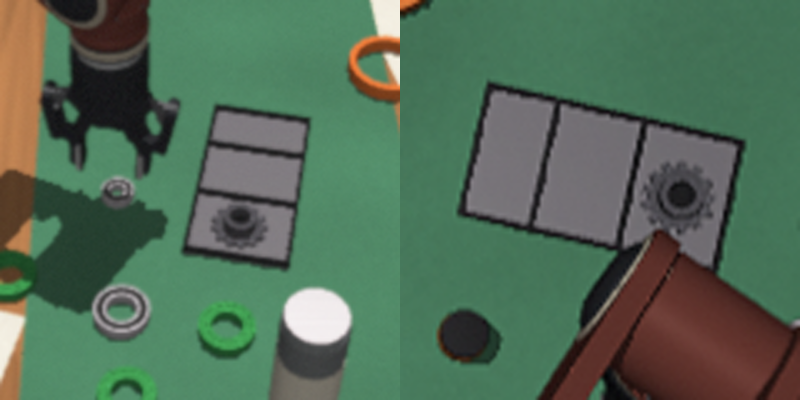

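The cog lies flat and centred in the largest pocket (top crop 680,193). The gripper is above the small bearing (side crop 118,190).

```bash
python3 -m inch '[[0,0,0,-0.25,0.8,0,0.65],[0,0,0,0,0,0,0.65],[0,0,0,0,0,1.3,0.6],[0,0,0,0,0,1.3,0.55],[0,0,0,0,0,0.75,0.55],[0,0,0,0,0,0,0.55],[0,0,0,0,0,0,0.2],[0,0,0,0,0,0,0.2]]' 40
python3 -m inch '[[0,0,0,0,0,0,0.2],[0,0,0,0,0,0,0.2],[0,0,0,0,0,0,0.2],[0,0,0,0,0,-1,0.2],[0,0,0,0,0,-2,0.2],[0,0,0,0,0,-2,0.2],[0,0,0,0,0,0,0.2],[0,0,0,0,0,0,0.2]]'
python3 -c "
from h import *
go(.591,-.1207,.028,1.365)"
```

```text
t: 9.78
position: [0.4427, -0.21, 0.0282]
eef_rot: [3.14, 0.0, 1.367]
ft_force: [0.1, -0.5, -0.7]
gripper_width: 0.378
grip_force: 39.7
t: 10.45
position: [0.443, -0.2103, 0.0792]
eef_rot: [3.138, 0.002, 1.367]
ft_force: [0.7, -0.5, -1.3]
gripper_width: 0.377
grip_force: 39.7
t 10.4 at [ 0.443  -0.2103  0.0792] rpy [3.138e+00 2.000e-03 1.367e+00] f [ 0.7 -0.5 -1.3] w 0.377 g 39.7
  shift now cm [11.78 12.66  5.15]
  turn 0.002 after it cm [11.8  12.65  5.12]
```

```bash
python3 -m inch '[[0,0,0,0.5,2.5,0,0.2],[0,0,0,1.5,2.5,0,0.2],[0,0,0,2.5,2.5,0,0.2],[0,0,0,2.5,2.5,0,0.2],[0,0,0,2.5,2.65,0,0.2],[0,0,0,2.05,0,0,0.2],[0,0,0,0,0,0,0.2],[0,0,0,0,0,0,0.2]]' 
python3 -m inch '[[0,0,0,0,0,2,0.2],[0,0,0,0,0,0,0.2],[0,0,0,0,0,0,0.2],[0,0,0,0,0,0,0.2],[0,0,0,0,0,0,0.2],[0,0,0,0,0,0,0.2],[0,0,0,0,0,0,0.2],[0,0,0,0,0,0,0.2]]' 
python3 -c "
from h import *
go(.5905,-.123,.0325,1.365)"
```

```text
t: 11.12
position: [0.5884, -0.121, 0.0756]
eef_rot: [-3.139, -0.0, 1.369]
ft_force: [-1.0, 0.3, 0.0]
gripper_width: 0.376
grip_force: 39.8
t: 11.78
position: [0.5895, -0.1223, 0.0579]
eef_rot: [3.141, 0.0, 1.367]
ft_force: [-0.4, 0.6, -0.6]
gripper_width: 0.374
grip_force: 39.9
t 11.8 at [ 0.5895 -0.1223  0.0579] rpy [3.141 0.    1.367] f [-0.4  0.6 -0.6] w 0.374 g 39.9
  shift now cm [-0.05  0.11  2.54]
  turn 0.002 after it cm [-0.05  0.12  2.54]
```

```bash
python3 -m inch '[[0,0,0,0,0.1,1,0.2],[0,0,0,0,0,1,0.2],[0,0,0,0,0,0.55,0.2],[0,0,0,0,0,0,0.2],[0,0,0,0,0,0,0.2],[0,0,0,0,0,0,0.4],[0,0,0,0,0,0,0.6],[0,0,0,0,0,0,0.6]]' 
python3 -m inch '[[0,0,0,0,0,0,0.6],[0,0,0,0,0,-2,0.6],[0,0,0,0,0,-2,0.6],[0,0,0,0,0,-2,0.6],[0,0,-0.05,0,0,0,0.9],[0,0,-0.052,0,0,0,0.9],[0,0,0,0,0,0,0.9],[0,0,0,0,0,0,0.9]]' 
python3 -c "
from h import *
go(.4435,-.359,.06,1.4695)"
```

```text
t: 12.45
position: [0.5898, -0.1222, 0.0309]
eef_rot: [-3.141, -0.0, 1.367]
ft_force: [1.1, -0.6, 0.3]
gripper_width: 0.6
grip_force: 0.0
t: 13.12
position: [0.59, -0.1222, 0.0914]
eef_rot: [-3.141, -0.0, 1.467]
ft_force: [-0.0, -0.4, -0.4]
gripper_width: 0.903
grip_force: 0.0
t 13.1 at [ 0.59   -0.1222  0.0914] rpy [-3.141 -0.     1.467] f [-0.  -0.4 -0.4] w 0.903 g 0.0
  shift now cm [-25.06 -12.12   3.14]
  turn -0.002 after it cm [-25.04 -12.18   3.14]
```

```bash
python3 -m inch '[[0,0,0,-1.5,-1.2,0,0.85],[0,0,0,-2.5,-1.2,0,0.85],[0,0,0,-3,-1.2,0,0.85],[0,0,0,-3,-1.2,0,0.85],[0,0,0,-3,-1.2,0,0.85],[0,0,0,-3,-1.2,0,0.85],[0,0,0,-3,-1.2,0,0.85],[0,0,0,-3,-1.2,0,0.85]]' 
python3 -m inch '[[0,0,0,-2,-1.2,0,0.85],[0,0,0,-1,-1.2,0,0.85],[0,0,0,0,-0.1,1.5,0.85],[0,0,0,0,0,1.6,0.85],[0,0,0,0,0,0,0.85],[0,0,0,0,0,0,0.85],[0,0,0,0,0,0,0.85],[0,0,0,0,0,0,0.85]]'
python3 - <<'E'
from h import *
go(.4435,-.359,.026,1.4695)
p,d=ctrl.camera("side"); q,_=ctrl.camera("top")
a=cv2.resize(p[150:310,190:350],(480,480),interpolation=2); b=cv2.resize(q[100:220,260:380],(480,480)[:2],interpolation=2)
cv2.imwrite("pics/c6.png",cv2.resize(np.hstack([a,b]),(800,400)))
E
```

```text
t: 13.78
position: [0.4711, -0.3324, 0.0912]
eef_rot: [-3.141, -0.0, 1.468]
ft_force: [0.8, -0.2, -0.3]
gripper_width: 0.845
grip_force: 0.0
t: 14.45
position: [0.4451, -0.359, 0.0618]
eef_rot: [3.14, 0.001, 1.469]
ft_force: [0.8, -0.2, 0.2]
gripper_width: 0.845
grip_force: 0.0
t 14.4 at [ 0.4451 -0.359   0.0618] rpy [3.140e+00 1.000e-03 1.469e+00] f [ 0.8 -0.2  0.2] w 0.845 g 0.0
  shift now cm [-0.01 -0.16  3.58]
  turn -0.0 after it cm [-0.01 -0.16  3.58]
```

View pics/c6.png

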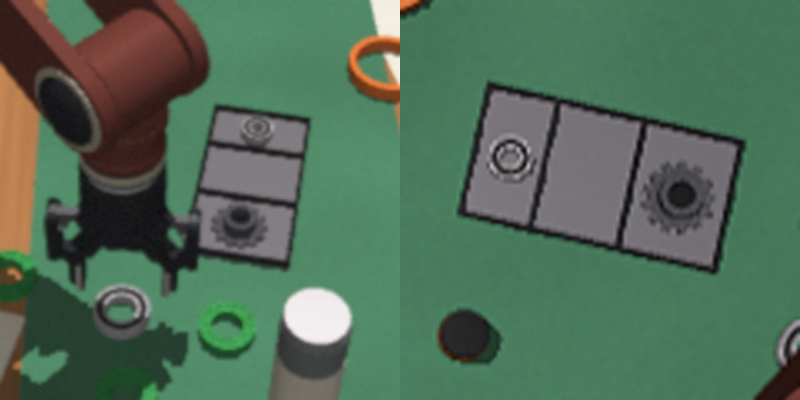

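The small bearing lies flat in the smallest pocket (top crop 510,157). The open gripper straddles the large bearing, so I'll grip it.

```bash
python3 -m inch '[[0,0,0,0,-0.1,1.3,0.85],[0,0,0,0,0,1.3,0.85],[0,0,0,0,0,1.1,0.85],[0,0,0,0,0,0,0.85],[0,0,0,0,0,0,0.6],[0,0,0,0,0,0,0.4],[0,0,0,0,0,0,0.4],[0,0,0,0,0,0,0.4]]' 50
python3 -m inch '[[0,0,0,0,0,-1,0.4],[0,0,0,0,0,-3,0.4],[0,0,0,0,0,-3,0.4],[0,0,0,0,0,-3,0.4],[0,0,0,0,0,-2.5,0.4],[0,0,0,0,0,0,0.4],[0,0,0,0,0,0,0.4],[0,0,0,0,0,0,0.4]]'
python3 -c "
from h import *
go(.5915,.260,.03,1.4695)"
```

```text
t: 15.22
position: [0.4436, -0.3589, 0.0242]
eef_rot: [3.141, 0.001, 1.469]
ft_force: [-0.2, -0.4, -0.4]
gripper_width: 0.613
grip_force: 52.3
t: 15.88
position: [0.443, -0.3582, 0.1485]
eef_rot: [-3.141, -0.0, 1.469]
ft_force: [0.1, 0.4, -1.1]
gripper_width: 0.615
grip_force: 52.7
t 15.9 at [ 0.443  -0.3582  0.1485] rpy [-3.141 -0.     1.469] f [ 0.1  0.4 -1.1] w 0.615 g 52.7
  shift now cm [63.    8.48 11.87]
  turn -0.001 after it cm [63.    8.52 11.85]
```

```bash
python3 -m inch '[[0,0,0,1,2,0,0.4],[0,0,0,2,2,0,0.4],[0,0,0,3,2,0,0.4],[0,0,0,3.3,2.5,0,0.4],[0,0,0,3.3,0,0,0.4],[0,0,0,3.3,0,0,0.4],[0,0,0,3.3,0,0,0.4],[0,0,0,3.3,0,0,0.4]]' 
python3 -m inch '[[0,0,0,3.3,0,0,0.4],[0,0,0,3.3,0,0,0.4],[0,0,0,3.3,0,0,0.4],[0,0,0,3.3,0,0,0.4],[0,0,0,3.3,0,0,0.4],[0,0,0,3.3,0,0,0.4],[0,0,0,3.3,0,0,0.4],[0,0,0,3.3,0,0,0.4]]' 
python3 -m inch '[[0,0,0,3.3,0,0,0.4],[0,0,0,3.3,0,0,0.4],[0,0,0,3,0,0,0.4],[0,0,0,2,0,0,0.4],[0,0,0,1,0,0,0.4],[0,0,0,0,0,3,0.4],[0,0,0,0,0,3,0.4],[0,0,0,0,0,0,0.4]]' 
python3 -m inch '[[0,0,0,0,0,2,0.4],[0,0,0,0,0,0,0.4],[0,0,0,0,0,0,0.4],[0,0,0,0,0,0,0.4],[0,0,0,0,0,0,0.4],[0,0,0,0,0,0,0.4],[0,0,0,0,0,0,0.4],[0,0,0,0,0,0,0.4]]'
python3 - <<'E'
from h import *
go(.5915,.260,.0285,1.4695)
p,d=ctrl.camera("side"); q,_=ctrl.camera("top")
a=cv2.resize(p[60:190,200:330],(480,480),interpolation=2); b=cv2.resize(q[90:220,80:210],(480,480),interpolation=2)
cv2.imwrite("pics/c7.png",cv2.resize(np.hstack([a,b]),(800,400)))
E
```

```text
t: 16.55
position: [0.5495, -0.1412, 0.1461]
eef_rot: [-3.137, -0.001, 1.469]
ft_force: [0.2, -0.7, -1.2]
gripper_width: 0.613
grip_force: 52.8
t: 17.22
position: [0.5761, 0.1208, 0.1462]
eef_rot: [-3.137, 0.001, 1.469]
ft_force: [-0.2, -0.9, -1.7]
gripper_width: 0.617
grip_force: 52.8
t: 17.88
position: [0.585, 0.2427, 0.0801]
eef_rot: [-3.128, 0.006, 1.469]
ft_force: [-2.6, -1.4, -3.2]
gripper_width: 0.614
grip_force: 52.9
t: 18.55
position: [0.5909, 0.2447, 0.0697]
eef_rot: [3.14, -0.0, 1.469]
ft_force: [0.4, -0.6, -1.1]
gripper_width: 0.617
grip_force: 52.9
t 18.6 at [0.5909 0.2447 0.0697] rpy [ 3.14  -0.     1.469] f [ 0.4 -0.6 -1.1] w 0.617 g 52.9
  shift now cm [ 1.53 -0.1   4.12]
  turn -0.001 after it cm [ 1.53 -0.1   4.12]
```

View pics/c7.png

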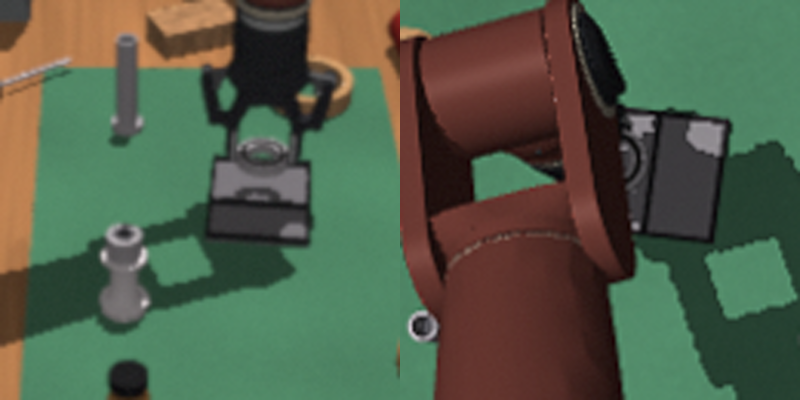

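The large bearing is held level over the wider pocket (side crop 265,152), about 15 mm short in +y. I'll correct, lower and release.

```bash
python3 -m inch '[[0,0,0,1,-0.1,0,0.4],[0,0,0,0.55,0,0,0.4],[0,0,0,0,0,1.5,0.4],[0,0,0,0,0,1.5,0.4],[0,0,0,0,0,1.1,0.4],[0,0,0,0,0,0,0.4],[0,0,0,0,0,0,0.4],[0,0,0,0,0,0,0.4]]' 
python3 -m inch '[[0,0,0,0,0,0,0.65],[0,0,0,0,0,0,0.74],[0,0,0,0,0,0,0.74],[0,0,0,0,0,0,0.74],[0,0,0,0,0,-2.5,0.74],[0,0,0,0,0,-2.5,0.74],[0,0,0,0,0,-2.5,0.74],[0,0,0,0,0,-2.5,0.74]]' 
python3 -m inch '[[0,0,0,0,0,-3,0.74],[0,0,0,0,0,-2,0.74],[0,0,0,0,0,0,0.6],[0,0,0,0,0,0,0.6],[0,0,0,0,0,0,0.6],[0,0,0,0,0,0,0.6],[0,0,0,0,0,0,0.6],[0,0,0,0,0,0,0.6]]' 
python3 -c "
from h import *
go(.449,.372,.095,1.4695)"
```

```text
t: 19.32
position: [0.5902, 0.2597, 0.0261]
eef_rot: [-3.139, 0.001, 1.469]
ft_force: [1.0, 0.1, -0.3]
gripper_width: 0.616
grip_force: 60.8
t: 19.98
position: [0.591, 0.26, 0.129]
eef_rot: [3.142, -0.0, 1.469]
ft_force: [0.8, -0.5, -0.6]
gripper_width: 0.743
grip_force: 0.0
t: 20.65
position: [0.5904, 0.2598, 0.176]
eef_rot: [-3.139, 0.001, 1.469]
ft_force: [-0.2, 0.2, -0.0]
gripper_width: 0.603
grip_force: 0.0
t 20.6 at [0.5904 0.2598 0.176 ] rpy [-3.139e+00  1.000e-03  1.469e+00] f [-0.2  0.2 -0. ] w 0.603 g 0.0
  shift now cm [  9.73 -15.19   8.13]
  turn -0.001 after it cm [  9.73 -15.2    8.1 ]
```

```bash
python3 -m inch '[[0,0,0,1.3,-2,0,0.7],[0,0,0,1.4,-2.2,0,0.7],[0,0,0,1.4,-2.2,0,0.7],[0,0,0,1.4,-2.2,0,0.7],[0,0,0,1.4,-2.2,0,0.7],[0,0,0,1.4,-2.2,0,0.7],[0,0,0,1.4,-2.2,0,0.7],[0,0,0,0,0,0,0.7]]' 
python3 -m inch '[[0,0,0,0,0,0,0.7],[0,0,0,0,0,0,0.7],[0,0,0,0,0,0,0.7],[0,0,0,0,0,0,0.7],[0,0,0,0,0,0,0.7],[0,0,0,0,0,0,0.7],[0,0,0,0,0,0,0.7],[0,0,0,0,0,0,0.7]]'
python3 - <<'E'
from h import *
go(.449,.372,.095,1.4695)
p,d=ctrl.camera("side"); q,_=ctrl.camera("top")
a=cv2.resize(p[60:190,200:330],(480,480),interpolation=2); b=cv2.resize(q[90:220,80:210],(480,480),interpolation=2)
cv2.imwrite("pics/c8.png",cv2.resize(np.hstack([a,b]),(800,400)))
E
```

```text
t: 21.32
position: [0.4464, 0.3741, 0.1769]
eef_rot: [-3.139, 0.0, 1.473]
ft_force: [-0.4, -0.4, -1.1]
gripper_width: 0.699
grip_force: 0.0
t: 21.98
position: [0.45, 0.3719, 0.1778]
eef_rot: [-3.142, 0.0, 1.468]
ft_force: [-1.2, -0.0, 0.2]
gripper_width: 0.7
grip_force: 0.0
t 22.0 at [0.45   0.3719 0.1778] rpy [-3.142  0.     1.468] f [-1.2 -0.   0.2] w 0.7 g 0.0
  shift now cm [ 0.   -0.1   8.28]
  turn -0.001 after it cm [ 0.   -0.1   8.28]
```

View pics/c8.png

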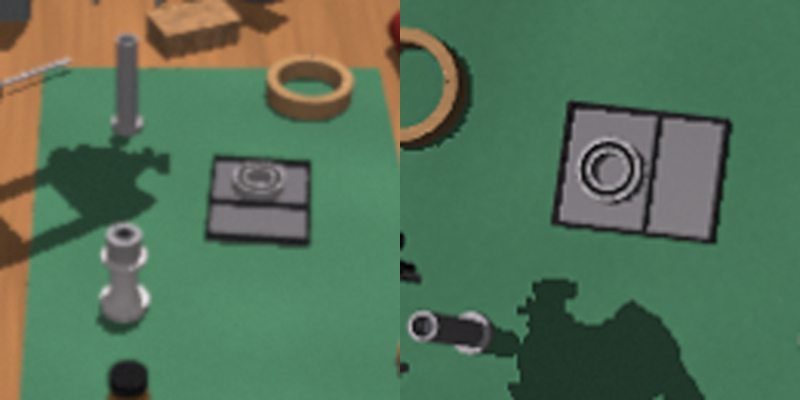

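The large bearing lies flat in the wider pocket (top crop 610,170). The spindle stands upright (side crop 126,85), so I'll go down on it.

```bash
python3 -m inch '[[0,0,0,0,-0.1,2,0.7],[0,0,0,0,0,2.5,0.7],[0,0,0,0,0,2.5,0.7],[0,0,0,0,0,1.5,0.7],[0,0,0,0,0,0,0.7],[0,0,0,0,0,0,0.3],[0,0,0,0,0,0,0.1],[0,0,0,0,0,0,0.1]]' 60
python3 -m inch '[[0,0,0,0,0,0,0.1],[0,0,0,0,0,0,0.1],[0,0,0,0,0,0,0.1],[0,0,0,0,0,-1,0.1],[0,0,0,0,0,-2,0.1],[0,0,0,0,0,-2,0.1],[0,0,0,0,0,-1,0.1],[0,0,0,0,0,0,0.1]]'
python3 -c "
from h import *
go(.5847,.1924,.0975,1.4695)"
```

```text
t: 22.75
position: [0.4499, 0.3729, 0.0949]
eef_rot: [3.139, -0.002, 1.469]
ft_force: [-3.5, 0.7, 2.2]
gripper_width: 0.28
grip_force: 1.9
t: 23.42
position: [0.4502, 0.373, 0.1561]
eef_rot: [3.137, -0.003, 1.469]
ft_force: [0.2, 0.7, -1.6]
gripper_width: 0.268
grip_force: 58.9
t 23.4 at [0.4502 0.373  0.1561] rpy [ 3.137e+00 -3.000e-03  1.469e+00] f [ 0.2  0.7 -1.6] w 0.268 g 58.9
  shift now cm [-16.62  15.19   5.87]
  turn -0.001 after it cm [-16.61  15.2    5.86]
```

```bash
python3 -m inch '[[0,0,0,-1,1.5,0,0.1],[0,0,0,-2,2,0,0.1],[0,0,0,-2.5,2.3,0,0.1],[0,0,0,-2.5,2.3,0,0.1],[0,0,0,-2.5,2.3,0,0.1],[0,0,0,-2.5,2.3,0,0.1],[0,0,0,-2,1.5,0,0.1],[0,0,0,-1,1,0,0.1]]' 
python3 -m inch '[[0,0,0,-0.6,0,0,0.1],[0,0,0,0,0,1.5,0.1],[0,0,0,0,0,1.5,0.1],[0,0,0,0,0,0,0.1],[0,0,0,0,0,0,0.1],[0,0,0,0,0,0,0.1],[0,0,0,0,0,0,0.1],[0,0,0,0,0,0,0.1]]'
python3 - <<'E'
from h import *
go(.5847,.1924,.1,1.4695)
p,d=ctrl.camera("side"); q,_=ctrl.camera("top")
a=cv2.resize(p[60:190,200:330],(480,480),interpolation=2); b=cv2.resize(q[90:220,80:210],(480,480),interpolation=2)
cv2.imwrite("pics/c9.png",cv2.resize(np.hstack([a,b]),(800,400)))
E
```

```text
t: 24.08
position: [0.5842, 0.1947, 0.1512]
eef_rot: [-3.14, 0.002, 1.466]
ft_force: [-0.2, 0.4, -2.2]
gripper_width: 0.265
grip_force: 59.0
t: 24.75
position: [0.5836, 0.1921, 0.124]
eef_rot: [3.14, -0.001, 1.469]
ft_force: [-0.6, 0.1, -2.4]
gripper_width: 0.266
grip_force: 59.1
t 24.8 at [0.5836 0.1921 0.124 ] rpy [ 3.140e+00 -1.000e-03  1.469e+00] f [-0.6  0.1 -2.4] w 0.266 g 59.1
  shift now cm [0.04 0.11 2.4 ]
  turn -0.0 after it cm [0.04 0.11 2.4 ]
```

View pics/c9.png

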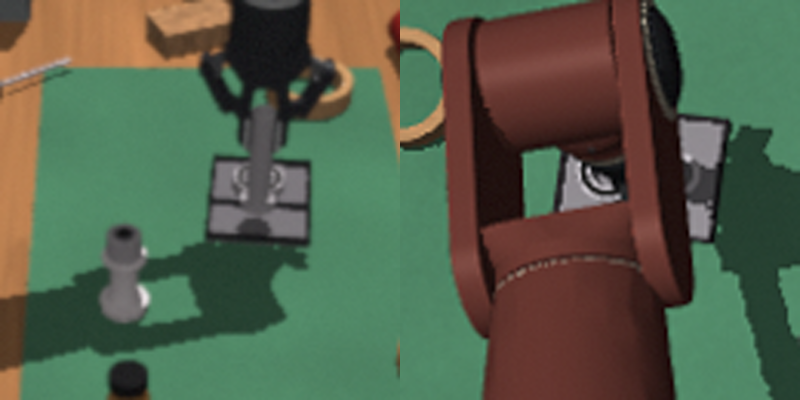

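The spindle hangs upright over the narrower pocket (side crop 258,195), with its shadow in the pocket. I'll lower until contact.

```bash
python3 -m inch '[[0,0,0,0,0.1,1,0.1],[0,0,0,0,0,1,0.1],[0,0,0,0,0,0.2,0.1],[0,0,0,0,0,0.1,0.1],[0,0,0,0,0,0,0.1],[0,0,0,0,0,0,0.1],[0,0,0,0,0,0,0.1],[0,0,0,0,0,0,0.1]]'
```

```text
t: 25.52
position: [0.584, 0.1914, 0.0995]
eef_rot: [-3.141, 0.0, 1.469]
ft_force: [-1.2, -0.4, -1.7]
gripper_width: 0.262
grip_force: 59.3
```

```bash
python3 -m inch '[[0,0,0,0,0,0.1,0.1],[0,0,0,0,0,0.05,0.1],[0,0,0,0,0,0,0.1],[0,0,0,0,0,0,0.1],[0,0,0,0,0,0,0.1],[0,0,0,0,0,0,0.1],[0,0,0,0,0,0,0.1],[0,0,0,0,0,0,0.1]]' 
python3 -c "
from h import *
s=[]
for i in range(1): print(ctrl.sense()['ft_force'],ctrl.sense()['position'])"
```

```text
t: 26.18
position: [0.5842, 0.1915, 0.0991]
eef_rot: [3.141, -0.0, 1.469]
ft_force: [-4.4, -0.5, 6.0]
gripper_width: 0.268
grip_force: 59.9
[-4.44307121 -0.47592373  6.04162605] [0.5842482  0.19152986 0.09905227]
```

```bash
python3 -m inch '[[0,0,0,0,0,0,0.32],[0,0,0,0,0,0,0.4],[0,0,0,0,0,0,0.5],[0,0,0,0,0,0,0.6],[0,0,0,0,0,0,0.6],[0,0,0,0,0,-2,0.6],[0,0,0,0,0,-2,0.6],[0,0,0,0,0,-2,0.6]]' 
python3 -m inch '[[0,0,0,0,0,-2,0.7],[0,0,0.03,0,0,-1,0.7],[0,0,0.04,0,0,0,0.7],[0,0,0.034,0,0,0,0.7],[0,0,0,0,0,0,0.7],[0,0,0,0,0,0,0.7],[0,0,0,0,0,0,0.7],[0,0,0,0,0,0,0.7]]' 
python3 -c "
from h import *
go(.446,.0645,.095,1.365)"
```

```text
t: 26.85
position: [0.5837, 0.1913, 0.1583]
eef_rot: [-3.14, 0.0, 1.469]
ft_force: [1.0, 0.6, -0.3]
gripper_width: 0.6
grip_force: 0.0
t: 27.52
position: [0.584, 0.1914, 0.1879]
eef_rot: [-3.141, 0.0, 1.365]
ft_force: [-0.0, -0.7, -0.2]
gripper_width: 0.7
grip_force: 0.0
t 27.5 at [0.584  0.1914 0.1879] rpy [-3.141  0.     1.365] f [-0.  -0.7 -0.2] w 0.7 g 0.0
  shift now cm [-15.24 -10.91   9.3 ]
  turn 0.0 after it cm [-15.25 -10.91   9.29]
```

```bash
python3 -m inch '[[0,0,0,-1.4,-1,0,0.7],[0,0,0,-2.5,-1.8,0,0.7],[0,0,0,-2.5,-1.8,0,0.7],[0,0,0,-2.5,-1.8,0,0.7],[0,0,0,-2.5,-1.8,0,0.7],[0,0,0,-2.5,-1.8,0,0.7],[0,0,0,-1.3,-0.9,0,0.7],[0,0,0,0,0,1.5,0.7]]' 
python3 -m inch '[[0,0,0,0,0,1.5,0.7],[0,0,0,0,0,0,0.7],[0,0,0,0,0,0,0.7],[0,0,0,0,0,0,0.7],[0,0,0,0,0,0,0.7],[0,0,0,0,0,0,0.7],[0,0,0,0,0,0,0.7],[0,0,0,0,0,0,0.7]]'
python3 - <<'E'
from h import *
go(.446,.0645,.094,1.365)
p,d=ctrl.camera("side"); q,_=ctrl.camera("top")
a=cv2.resize(p[60:190,200:330],(480,480),interpolation=2); b=cv2.resize(q[90:220,80:210],(480,480),interpolation=2)
cv2.imwrite("pics/c10.png",cv2.resize(np.hstack([a,b]),(800,400)))
E
```

```text
t: 28.18
position: [0.4464, 0.0634, 0.1759]
eef_rot: [3.136, -0.0, 1.363]
ft_force: [0.7, -0.1, 0.4]
gripper_width: 0.703
grip_force: 0.0
t: 28.85
position: [0.4466, 0.0651, 0.1588]
eef_rot: [3.141, -0.0, 1.365]
ft_force: [-0.3, -0.8, 0.1]
gripper_width: 0.703
grip_force: 0.0
t 28.9 at [0.4466 0.0651 0.1588] rpy [ 3.141 -0.     1.365] f [-0.3 -0.8  0.1] w 0.703 g 0.0
  shift now cm [-0.07 -0.06  6.48]
  turn 0.0 after it cm [-0.07 -0.05  6.48]
```

View pics/c10.png

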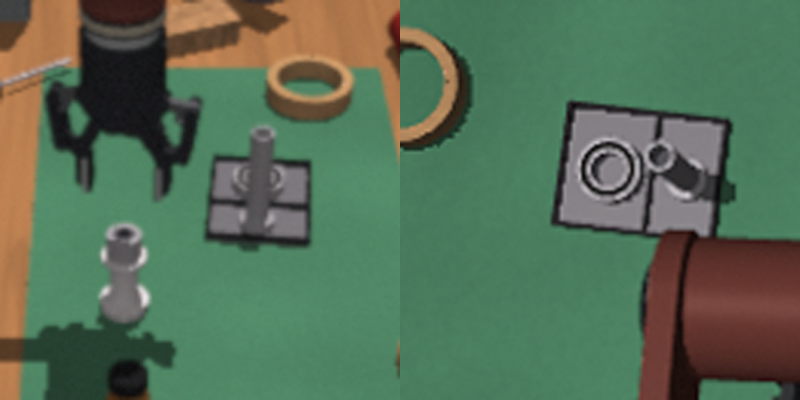

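The spindle stands in the narrower pocket (top crop foot 690,180). The gripper is over the hub (side crop 123,235), so I'll grip its top cylinder.

```bash
python3 -m inch '[[0,0,0,-0.05,-0.05,2,0.7],[0,0,0,0,0,2,0.7],[0,0,0,0,0,1.5,0.7],[0,0,0,0,0,1,0.7],[0,0,0,0,0,0,0.7],[0,0,0,0,0,0,0.4],[0,0,0,0,0,0,0.2],[0,0,0,0,0,0,0.2]]' 60
python3 -m inch '[[0,0,0,0,0,0,0.2],[0,0,0,0,0,0,0.2],[0,0,0,0,0,0,0.2],[0,0,0,0,0,-1,0.2],[0,0,0,0,0,-2.5,0.2],[0,0,0,0,0,-3,0.2],[0,0,0,0,0,-1.5,0.2],[0,0,0,0,0,0,0.2]]'
python3 -c "
from h import *
go(.578,-.1823,.099,1.365)"
```

```text
t: 29.62
position: [0.4468, 0.0646, 0.0948]
eef_rot: [3.139, -0.0, 1.365]
ft_force: [-1.7, 0.1, 0.6]
gripper_width: 0.376
grip_force: 59.9
t: 30.28
position: [0.4479, 0.0645, 0.1777]
eef_rot: [3.134, -0.001, 1.365]
ft_force: [0.6, -0.3, -2.4]
gripper_width: 0.378
grip_force: 60.2
t 30.3 at [0.4479 0.0645 0.1777] rpy [ 3.134e+00 -1.000e-03  1.365e+00] f [ 0.6 -0.3 -2.4] w 0.378 g 60.2
  shift now cm [-21.51  17.72   7.97]
  turn -0.0 after it cm [-21.5   17.78   7.87]
```

```bash
python3 -m inch '[[0,0,0,-1,1,0,0.2],[0,0,0,-1.5,2,0,0.2],[0,0,0,-2,2.5,0,0.2],[0,0,0,-2.5,2.5,0,0.2],[0,0,0,-2.5,2.5,0,0.2],[0,0,0,-2.5,2.5,0,0.2],[0,0,0,-2.5,2,0,0.2],[0,0,0,-2.5,1.5,0,0.2]]' 
python3 -m inch '[[0,0,0,-2,0.8,0,0.2],[0,0,0,-1.5,0.4,0,0.2],[0,0,0,-1,0,1,0.2],[0,0,0,0,0,2,0.2],[0,0,0,0,0,1,0.2],[0,0,0,0,0,0,0.2],[0,0,0,0,0,0,0.2],[0,0,0,0,0,0,0.2]]'
python3 - <<'E'
from h import *
go(.578,-.1823,.099,1.365)
p,d=ctrl.camera("side"); q,_=ctrl.camera("top")
a=cv2.resize(p[130:290,190:350],(480,480),interpolation=2); b=cv2.resize(q[100:220,260:380],(480,480)[:2],interpolation=2)
cv2.imwrite("pics/c11.png",cv2.resize(np.hstack([a,b]),(800,400)))
E
```

```text
t: 30.95
position: [0.5724, -0.137, 0.1708]
eef_rot: [-3.139, -0.0, 1.365]
ft_force: [-0.0, 0.7, -2.5]
gripper_width: 0.371
grip_force: 60.2
t: 31.62
position: [0.5751, -0.1814, 0.1336]
eef_rot: [3.141, -0.0, 1.366]
ft_force: [-0.6, 0.0, -2.9]
gripper_width: 0.375
grip_force: 60.2
t 31.6 at [ 0.5751 -0.1814  0.1336] rpy [ 3.141 -0.     1.366] f [-0.6  0.  -2.9] w 0.375 g 60.2
  shift now cm [-0.02  0.3   3.46]
  turn 0.001 after it cm [-0.02  0.3   3.46]
```

View pics/c11.png

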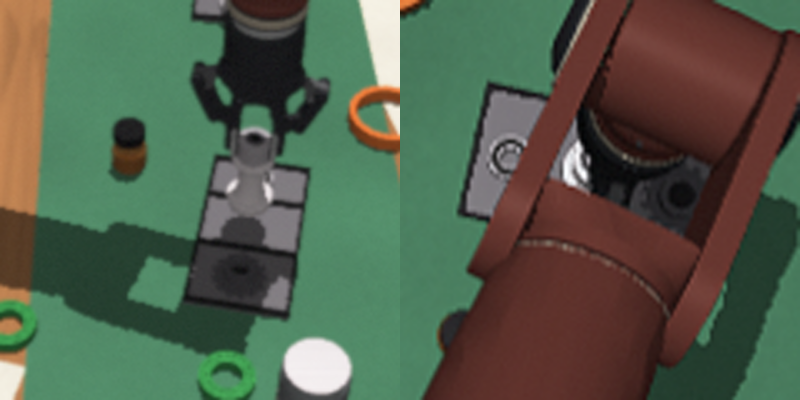

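The hub hangs upright over the middle pocket (side crop 250,190). I'll lower to contact.

```bash
python3 -m inch '[[0,0,0,0,0.3,0.5,0.2],[0,0,0,0,0,1.5,0.2],[0,0,0,0,0,1,0.2],[0,0,0,0,0,0.3,0.2],[0,0,0,0,0,0.15,0.2],[0,0,0,0,0,0,0.2],[0,0,0,0,0,0,0.2],[0,0,0,0,0,0,0.2]]'
```

```text
t: 32.38
position: [0.5782, -0.1828, 0.099]
eef_rot: [3.141, 0.0, 1.365]
ft_force: [-0.2, -0.4, -2.0]
gripper_width: 0.374
grip_force: 60.3
```

```bash
python3 -m inch '[[0,0,0,0,0,0.1,0.2],[0,0,0,0,0,0.05,0.2],[0,0,0,0,0,0,0.2],[0,0,0,0,0,0,0.2],[0,0,0,0,0,0,0.2],[0,0,0,0,0,0,0.2],[0,0,0,0,0,0,0.2],[0,0,0,0,0,0,0.2]]'
```

```text
t: 33.05
position: [0.5783, -0.1829, 0.0989]
eef_rot: [3.141, 0.0, 1.365]
ft_force: [-3.3, 1.1, 4.1]
gripper_width: 0.376
grip_force: 61.1
```

Contact. I'll release, lift and back away.

```bash
python3 -m inch '[[0,0,0,0,0,0,0.42],[0,0,0,0,0,0,0.5],[0,0,0,0,0,0,0.6],[0,0,0,0,0,0,0.7],[0,0,0,0,0,0,0.7],[0,0,0,0,0,-2,0.7],[0,0,0,0,0,-2,0.7],[0,0,0,0,0,-2,0.7]]' 
python3 -m inch '[[0,0,0,0,0,-3,0.7],[0,0,0,0,0,-3,0.7],[0,0,0,1,-2,-2,0.7],[0,0,0,1,-3,0,0.7],[0,0,0,1,-3,0,0.7],[0,0,0,1,-3,0,0.7],[0,0,0,1,-3,0,0.7],[0,0,0,1,-3,0,0.7]]' 
python3 -m inch '[[0,0,0,2,-1,0,0.7],[0,0,0,2.5,0,0,0.7],[0,0,0,2.5,0,0,0.7],[0,0,0,2.5,0,0,0.7],[0,0,0,2.5,0,0,0.7],[0,0,0,2.5,0,0,0.7],[0,0,0,0,0,0,0.7],[0,0,0,0,0,0,0.7]]'
python3 - <<'E'
from h import *
go(.4,0,.2)
p,d=ctrl.camera("side"); q,D=ctrl.camera("top")
cv2.imwrite("pics/f.png",np.vstack([cv2.resize(np.hstack([p[60:280,200:350],q[90:310,60:400]]),(780,350)),]))
C=cloud("top",D)
for nm,x,y,z in(("hub",.5795,-.181,.096),("sp",.585,.193,.119),("jar",.4507,-.0842,.055)):
    m=(np.hypot(C[...,0]-x,C[...,1]-y)<.03)&(abs(C[...,2]-z)<.006); print(nm,m.sum(),np.median(C[m][:,2]).round(4),C[m].mean(0).round(4))
E
```

```text
t: 33.72
position: [0.5775, -0.1825, 0.1573]
eef_rot: [-3.14, -0.0, 1.365]
ft_force: [0.2, -0.7, 0.0]
gripper_width: 0.7
grip_force: 0.0
t: 34.38
position: [0.4225, -0.0885, 0.237]
eef_rot: [-3.142, -0.0, 1.365]
ft_force: [0.3, -1.0, 1.0]
gripper_width: 0.699
grip_force: 0.0
t: 35.05
position: [0.4436, 0.0555, 0.2372]
eef_rot: [-3.141, 0.0, 1.367]
ft_force: [-0.6, -0.7, -0.7]
gripper_width: 0.7
grip_force: 0.0
t 35.0 at [0.4436 0.0555 0.2372] rpy [-3.141  0.     1.367] f [-0.6 -0.7 -0.7] w 0.7 g 0.0
  shift now cm [-6.31 -3.15  3.73]
hub 155 0.096 [ 0.577  -0.1809  0.096 ]
sp 40 0.1177 [0.5822 0.1933 0.1176]
jar 169 0.0542 [ 0.4517 -0.0839  0.0544]
```

View pics/f.png

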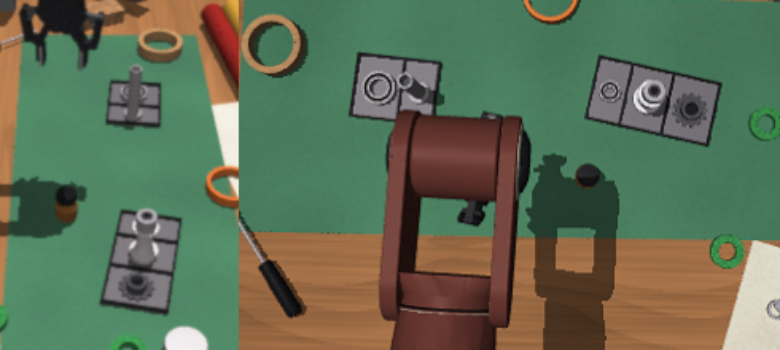

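All five parts stand or lie in their pockets. The hub top is at 0.096 m and the spindle top at 0.118 m, both as expected, the jar is upright and the gripper is clear.

```bash
python3 -c "
from rig import ctrl
print(ctrl.sign_off())"
```

```text
the job is handed in; nothing more can be done
None
```

Both kits are loaded as asked, tall parts last, and handed in at about 35 s; the last pictures show every part upright or flat in its pocket and the paint jar still standing.

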